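Lock the sample carousel with its pin

TASK

Lock the titration sample changer for transport: take the red-handled lock pin out of its grey stand, put it through the brass bushing of the teal carousel, and turn the carousel until that hole lines up with the hidden hole in the lock plate underneath, near the red mark, so the pin goes down fully home with its shoulder on the brass. Feel for the hole with a light touch, never forcing the pin, then let go; leave the beaker and the two bottles where they stand.

Things in the scene. Friction and masses are not known exactly. Their poses are not given: they have to be found in the camera images.
- station: Sample changer: fixed white housing 250 mm across, rim 48 mm high, in which the carousel turns; panel 150 x 70 x 39 mm on its +y side. Origin: on the carousel axis at bench height, z up. Under the carousel, unseen, lies a flat fixed steel lock plate, top face 40 mm above the origin, with one pin hole: 12 mm bore, 16 mm chamfered mouth, 70 mm from the axis. Over 25 N from the pin damages it.
- mark (a point): Red mark (16 x 26 mm) on the rim on the station's -y side, 110 mm from the axis, 50 mm above the bench. The lock plate's hidden hole lies within 0.28 rad either side of this direction, where exactly no reading shows: find it by feel. A pin standing in the bushing rests on the plate (tip at 40 mm) and sinks up to 22 mm where the bushing comes over the hole.
- carousel (a joint): Carousel angle about the vertical station axis (rad, counter-clockwise from above positive); 0 = bushing points to the red mark; starts at 0.55 to 1.2, can turn from -1.5 to 1.5, stays where left. About 0.1 N m of friction (1.5 N at the bushing): pushing the pin sideways in the bushing turns it. Pin against carousel: also at most 25 N.
- bushing (a point): Centre of the hole's mouth on top of the square brass bushing (28 x 28 mm) in the carousel, 56 mm above the bench, 70 mm from the axis. Through hole, 12 mm bore, 16 mm chamfered mouth, 14 mm deep; the lock plate is 2 mm below. Carousel: teal disc 176 mm across, top 54 mm above the bench, with five vials fixed on it, tops 98 mm above the bench, 85 mm or more from the bushing.
- lock_pin: Loose upright lock pin, 80 g, 84 mm tall. Origin: centre of its lower tip, z up. Steel shaft 10 mm diameter, 0 to 38 mm (tip tapered 2 mm); shoulder disc 22 mm diameter, 38 to 42 mm; red square handle 18 x 18 mm, 42 to 84 mm, faces along the pin's x and y; grip it 66 mm above the tip. Starts hanging in the stand, tip 7 mm above the bench. Fully home its tip is 18 mm above the bench.
- pin_stand: Fixed grey block 60 x 60 x 45 mm with a vertical through hole of 12 mm in the middle; origin at the centre of its underside. The lock pin starts in it.
- beaker: Glass beaker, 60 mm across, 70 mm tall, open, loose; origin at the centre of its underside. Bystander.
- reagent: Amber glass jar with white cap, 60 mm across, 110 mm tall, loose; origin at the centre of its underside. Bystander.
- buffer: White bottle with teal cap, 52 mm across, 90 mm tall, loose; origin at the centre of its underside. Bystander.
Mind the look-alikes: they are no part of the job. Leave any white look-alike of the lock_pin alone.

How it is judged:
On the way, in this order (a step that is already met when the one before it is completed fails the run):
1. the lock pin has been drawn up out of its stand (z of lock_pin in the frame of pin_stand above 0.047 m), for 0.1 s.
2. the pin's tip is in the carousel's brass bushing (horizontal distance between lock_pin and bushing below 0.005 m and z of lock_pin in the frame of station below 0.05 m), for 0.1 s.
At the end, for the whole second after the job is handed in: The pin is upright (within 0.1 rad) through the bushing (within 4 mm of its centre) and down in the lock plate, its tip at most 20.5 mm above the station's origin (18 mm is seated), released and at rest, the carousel still (z of lock_pin in the frame of station below 0.0205 m and horizontal distance between lock_pin and bushing below 0.004 m and angle between lock_pin's own z axis and vertical below 0.1 rad and linear speed of lock_pin below 0.02 m/s and velocity of joint carousel between -0.05 and 0.05 rad/s); the robot touches nothing.
It fails at once if the pin is forced: more than 25 N between the pin and the station or its carousel (contact force between lock_pin and station above 25 N).
It fails at once if the beaker is shifted more than 30 mm or tipped (distance of beaker from where it was at the start of the episode above 0.03 m or angle between beaker's own z axis and vertical above 0.35 rad).
It fails at once if the reagent is shifted more than 30 mm or tipped (distance of reagent from where it was at the start of the episode above 0.03 m or angle between reagent's own z axis and vertical above 0.35 rad).
It fails at once if the buffer is shifted more than 30 mm or tipped (distance of buffer from where it was at the start of the episode above 0.03 m or angle between buffer's own z axis and vertical above 0.35 rad).
It also fails if it takes over 61 s, if anything falls off the work surface, if the arm or the gripper's body presses on something with over 40 N, if the wrist force passes 120 N, or if a joint passes its speed limit or range.

ROBOT

A 6-joint arm with a two-finger parallel gripper is mounted at the origin on the work surface. World frame = base frame: x ahead of the robot, y to its left, z up, the work surface at z = 0. Lengths are in m, angles in rad, forces in N, time in s.
With the tool pointing down it reaches from about 0.35 to 0.775 m from the base axis. Payload 7.3 kg.
Tool frame: the origin (TCP) lies on the centre line of the jaws, within the pads' length; the fingertips stand 17 mm ahead of it and the grasp point (between the pads) lies 2 mm behind it (robot.tip_extent is the distance from the TCP to the fingertips, in m); z points along the fingers, y is the line along which they close (so a half turn about z gives the same grasp; the last joint's range is limited). The gripper opens to 92 mm and grips with 3 to 60 N. Pads are 19 mm wide; open, the fingers measure 130 mm over their backs; the gripper's body (75 mm by 190 mm) begins 47 mm behind the grasp point.
Start: joints at [1.202, 0.342, 1.524, -0, 1.275, -0.146], TCP at [0.116, 0.512, 0.244] pointing down, gripper open.
Joint ranges: [-2.53, 2.53], [-0.77, 2.02], [0.04, 2.7], [-1, 4.14], [0.28, 2.66], [-3.11, 3.11]. Speed limits (rad/s): [2.57, 2.57, 3.14, 3.14, 3.14, 3.14].

INTERFACE

Orientations are given as [roll, pitch, yaw] about the fixed x, y, z axes, in that order (R = Rz(yaw) Ry(pitch) Rx(roll)).
In Python, from cell import robot gives the robot as it stands.
- The arm moves only by the tool step_arm, never from a script. Its argument "motion" is a list of rows, each a list of 2 entries, a list of its own where there are three numbers: the shift along the tool's x, y, z in units of 60 mm (1.0 is 60 mm), then the turn about the tool's z in rad. In form: [[[x, y, z], spin], ...]. A call has 1 to 10 rows; each row is the pose to reach, as a shift and turn from the pose commanded when the call began, along the tool's axes at that moment; what a row does not reach only later rows make up. A row lasts 1/8 s, in which the tool goes at most 62.5 mm and 10.7 degrees, less where a joint would pass 70% of its speed; a pose out of reach is approached as far as the arm can. A call with a gripper value outside its range is refused whole. "hand" is the closure in counts, from 0 (fully open) to 255 (shut), set as the call begins (left out, the last holds). The fingers move at their own pace and stop on an object; "squeeze" is the grip in N (left out, the last holds). Time passes only in rows, so rows that repeat a pose let the fingers close. It gives the time, the measured TCP pose, the force, the opening and the grip force at its end, in the units of the state.
- robot.observe(): the state, without advancing time (a new reading comes with each control period).
- robot.read_camera(name): name is "scene" or "top"; returns a dict with "pixels" (400x640x3 uint8, red, green, blue), "intrinsics" (3x3 intrinsics, pixels), "xyz" and "rotation" of the camera in the world. Camera axes: x right, y up, looking along -z (the intrinsics and any distortion apply to the point x, -y, -z); pixel columns grow to the right and rows downward; lengths in m; the calibration is good to about 2 mm. A picture is of the moment at which its call begins. There is no depth.
- robot.hand_in(): hands the job in; it is judged then, once.
The state is a dict: "time": time; "qpos": joint angles; "qvel": joint speeds; "joint_efforts": joint torques, N m; "tool_pos": TCP position; "tool_rot": TCP orientation; "contact_force": force on the tool from outside, world axes, zero at the start; "torque": the same for the moment, N m; "opening": finger opening in m; "grip_force": force on a finger pad.
Only numpy, scipy, OpenCV 4.12 (cv2) and the standard library are available. Lean on these libraries where they do the work, as an engineer would, in place of code of your own. Each camera call takes 0.05 s, during which the arm holds its last target. There are 200 camera calls.

## Working session

There is one attempt and no reset: what is moved stays moved. The work goes in short steps, Python scripts to look and compute and a tool call to move; the robot and the scene stay as the last step left them, time stands still between calls to the robot, and variables do not carry over. Pictures are saved under pics/ and viewed, at most 10 in all, crops included, and the job is handed in when it is done.

Besides the shell and the picture viewer there is one more tool, called after "Request:" by a JSON object that holds its "method" and its "body", one argument or row to a line. step_arm: Moves the arm, as the interface text tells. Its arguments: {"type":"object","properties":{"motion":{"type":"array"},"hand":{"type":"number"},"squeeze":{"type":"number"}},"required":["motion"]}

```bash
mkdir -p pics
cat > h.py <<'E'
import numpy as np, cv2
from cell import robot
def snap(n,tag):
    c=robot.read_camera(n); cv2.imwrite(f'pics/{tag}.png',c['pixels'][:,:,::-1]); np.savez(f'pics/{tag}.npz',**c); return c
def pix2z(c,u,v,z):
    K=np.array(c['intrinsics']);R=np.array(c['rotation']);p=np.array(c['xyz'])
    a=np.linalg.solve(K,[u,v,1]); d=R@np.array([a[0],-a[1],-a[2]]); return p+d*(z-p[2])/d[2]
def proj(c,P):
    K=np.array(c['intrinsics']);R=np.array(c['rotation']);p=np.array(c['xyz'])
    q=R.T@(np.array(P)-p); q=K@np.array([q[0],-q[1],-q[2]]); return q[:2]/q[2]
E
python3 - <<'E'
from h import *
for n in('top','scene'):
    c=snap(n,n+'0'); print(c['xyz'],c['rotation'],c['intrinsics'],[k for k in c])
print(robot.observe())
E
```

```text
[ 0.42156667 -0.01740502  1.32078528] [ 0.07498436  0.0059361  -1.55621186] [[487.46233155   0.         324.95877763]
 [  0.         487.46233155 191.30952453]
 [  0.           0.           1.        ]] ['pixels', 'intrinsics', 'xyz', 'rotation']
[ 0.99134096 -0.04402396  0.82337986] [0.57332892 0.00618426 1.49183598] [[363.33755057   0.         324.89484606]
 [  0.         363.33755057 208.15462613]
 [  0.           0.           1.        ]] ['pixels', 'intrinsics', 'xyz', 'rotation']
{'time': 0.1, 'qpos': array([ 1.20197101e+00,  3.42645641e-01,  1.52489632e+00,  2.63717920e-05,
        1.27538821e+00, -1.45987983e-01]), 'qvel': array([ 0.00112047, -0.00106308, -0.00367068,  0.00045478,  0.0006507 ,
       -0.00056624]), 'joint_efforts': array([ 2.76126826e-03, -4.32007313e+01, -2.44695872e+01,  7.19485036e-02,
        5.26927260e-02, -3.31880392e-05]), 'tool_pos': array([0.11587024, 0.51172122, 0.24312707]), 'tool_rot': array([-3.14027303e+00, -2.19519948e-04,  2.91874748e+00]), 'contact_force': array([0.5826971 , 0.07463479, 0.60094938]), 'torque': array([ 0.02946223, -0.03435915, -0.03292671]), 'grip_force': 0.0, 'opening': 0.09184737680038209}
```

View pics/top0.png

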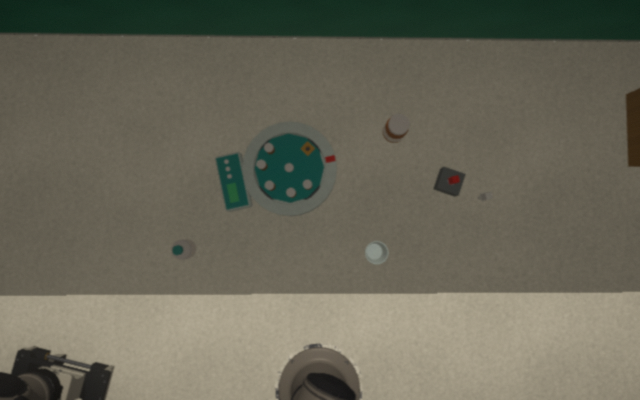

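View pics/scene0.png

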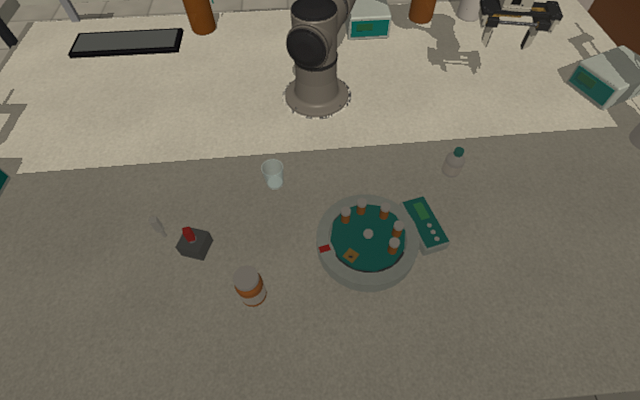

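Top view: the red-handled pin is in the grey stand at (454,181). A small whitish upright object at (484,197) is the look-alike. The carousel is at about (290,168), the brass bushing at (308,149) and the red mark at (330,159). The only other red object is the mark, a flat patch on the rim. By the description I choose the red handle in the stand, and check it in a crop.

```bash
cat >> h.py <<'E'
from scipy.spatial.transform import Rotation as Ro
_p,_q=pix2z,proj
def _fix(c): 
    c=dict(c); r=np.array(c['rotation'])
    if r.size==3: c['rotation']=Ro.from_euler('xyz',r).as_matrix()
    return c
def pix2z(c,u,v,z): return _p(_fix(c),u,v,z)
def proj(c,P): return _q(_fix(c),P)
def load(t): return dict(np.load(f'pics/{t}.npz'))
def crop(t,x,y,w,h,s): return cv2.resize(load(t)['pixels'][y:y+h,x:x+w,::-1],None,fx=s,fy=s,interpolation=cv2.INTER_CUBIC)
E
python3 - <<'E'
from h import *
a=crop('top0',430,160,66,44,6)   # 396x264
b=crop('scene0',145,205,66,55,6) # 396x330
c=crop('top0',240,118,100,100,4) # 400x400
m=np.zeros((600,800,3),np.uint8); m[:264,:396]=a; m[270:600,:396]=b; m[:400,400:]=c
cv2.imwrite('pics/m.png',m)
c=load('top0')
for n,u,v,z in [('base',318,378,0),('pin',454,180,.091),('white',484,196,.05),('bush',308,149,.056),('mark',330,159,.05),('ctr',290,168,.05)]: print(n,pix2z(c,u,v,z))
E
```

```text
base [0.02594265 0.00304918 0.        ]
pin [ 0.54715173 -0.33483974  0.091     ]
white [ 0.51051606 -0.42329618  0.05      ]
bush [0.62697299 0.03753065 0.056     ]
mark [ 0.6022189  -0.02047193  0.05      ]
ctr [0.57696949 0.08418007 0.05      ]
```

View pics/m.png

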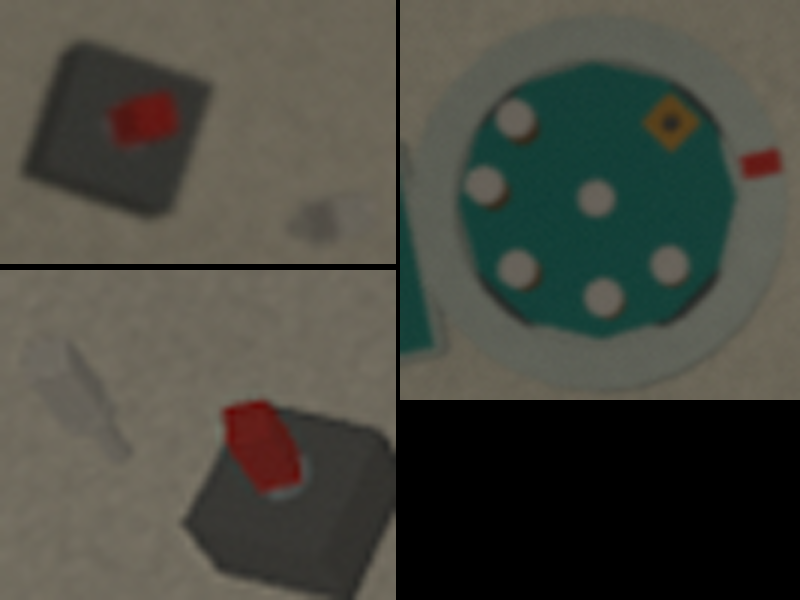

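The crop confirms it: the red square handle stands in the grey block (crop (160,115)), the look-alike is pale and stands outside the stand, and the bushing is brass at crop (671,123). Now a precise fit.

```bash
cat >> h.py <<'E'
from scipy.optimize import minimize
def cmask(c,kind):
    h=cv2.cvtColor(np.ascontiguousarray(c['pixels']),cv2.COLOR_RGB2HSV); H,S,V=[h[...,i].astype(int) for i in range(3)]
    if kind=='red': return ((H<8)|(H>172))&(S>130)&(V>60)
    return (H>12)&(H<28)&(S>120)&(V>80)
def comps(m,mn=8):
    n,l,s,ce=cv2.connectedComponentsWithStats(m.astype(np.uint8)); return [(tuple(s[i]),tuple(np.round(ce[i],2))) for i in range(1,n) if s[i][4]>=mn]
def hull(c,pts,S=4,shape=(400,640)):
    q=np.array([proj(c,p) for p in pts]); hl=cv2.convexHull(((q+.5)*S).astype(np.float32)).round().astype(np.int32)
    m=np.zeros((shape[0]*S,shape[1]*S),np.uint8); cv2.fillConvexPoly(m,hl,1); return cv2.resize(m.astype(np.float32),shape[::-1],interpolation=cv2.INTER_AREA)
def box(x,y,yaw,hx,hy,z0,z1):
    c,s=np.cos(yaw),np.sin(yaw)
    return [(x+c*a*hx-s*b*hy,y+s*a*hx+c*b*hy,z) for a in(-1,1) for b in(-1,1) for z in(z0,z1)]
def fitbox(cams,masks,x0,hx,hy,z0,z1):
    f=lambda p:sum(((hull(c,box(*p[:2],p[2],hx,hy,z0,z1))-m)**2).sum() for c,m in zip(cams,masks))
    best=None
    for yaw in np.arange(0,np.pi if hx!=hy else np.pi/2,np.pi/8):
        r=minimize(f,[x0[0],x0[1],yaw],method='Nelder-Mead',options=dict(initial_simplex=[[x0[0],x0[1],yaw],[x0[0]+.006,x0[1],yaw],[x0[0],x0[1]+.006,yaw],[x0[0],x0[1],yaw+.2]],maxiter=60))
        if best is None or r.fun<best.fun: best=r
    return best.x,best.fun
def regions(c,kind,P,rad):
    m=cmask(c,kind); u,v=proj(c,P); yy,xx=np.mgrid[:400,:640]; return m&(np.hypot(xx-u,yy-v)<rad)
E
cat > fit.py <<'E'
from h import *
T,S=load('top0'),load('scene0')
for nm,kind,P,hx,hy,z0,z1 in [('pin','red',(.543,-.333,.07),.009,.009,.049,.091),('mark','red',(.602,-.02,.05),.013,.008,.0495,.05),('bush','b',(.627,.0375,.056),.014,.014,.0555,.056)]:
  for cs in([T],[S],[T,S]):
    ms=[regions(c,kind,P,16 if nm=='pin' else 12) for c in cs]
    x,e=fitbox(cs,ms,P,hx,hy,z0,z1); print(nm,np.round(x,4),round(e,1),[int(m.sum()) for m in ms])
E
python3 fit.py
```

```text
pin [ 0.5512 -0.3389  0.213 ] 7.9 [77]
pin [ 0.5511 -0.3385  0.3278] 16.5 [135]
pin [ 0.5511 -0.3388  0.3618] 24.5 [77, 135]
mark [ 0.6036 -0.0203  1.7651] 8.9 [48]
mark [ 0.6047 -0.0202  1.7757] 6.4 [60]
mark [ 0.6045 -0.0201  1.7898] 16.1 [48, 60]
bush [0.631  0.0405 0.6067] 57.2 [52]
bush [0.6298 0.0392 0.7833] 23.2 [107]
bush [0.6295 0.0391 0.8279] 80.5 [52, 107]
```

```bash
cat >> h.py <<'E'
def to(x,y,z,yaw=None):
    s=robot.observe(); R=Ro.from_euler('xyz',s['tool_rot']).as_matrix(); yw=s['tool_rot'][2]
    d=R.T@(np.array([x,y,z])-s['tool_pos'])/.06
    print('t%.2f pos %s rpy %s F %s'%(s['time'],np.round(s['tool_pos'],4),np.round(s['tool_rot'],3),np.round(s['contact_force'],2)),'-> shift',np.round(d,3),'dist mm %.1f'%(60*np.linalg.norm(d)),'spin',None if yaw is None else round((yw-yaw+np.pi)%(2*np.pi)-np.pi,3))
E
python3 -c "
from h import *
to(.45,.15,.244,1.85); to(.551,-.339,.2,1.85)"
```

```text
t0.10 pos [0.1159 0.5117 0.2431] rpy [-3.14  -0.     2.919] F [0.58 0.07 0.6 ] -> shift [-6.763 -4.649 -0.01 ] dist mm 492.4 spin 1.069
t0.10 pos [0.1159 0.5117 0.2431] rpy [-3.14  -0.     2.919] F [0.58 0.07 0.6 ] -> shift [-10.207 -12.224   0.733] dist mm 956.5 spin 1.069
```

Request:
{"method": "step_arm", "body": {
  "motion": [
    [[-0.68,-0.46,0],0.107],
    [[-1.35,-0.93,0],0.214],
    [[-2.03,-1.39,0],0.321],
    [[-2.7,-1.86,0],0.428],
    [[-3.38,-2.32,0],0.535],
    [[-4.06,-2.79,0],0.642],
    [[-4.73,-3.25,0],0.749],
    [[-5.41,-3.72,0],0.856],
    [[-6.09,-4.18,0],0.963],
    [[-6.76,-4.65,0],1.069]
  ],
  "hand": 128
}}

```text
time: 1.35
tool_pos: [0.4507, 0.1489, 0.2435]
tool_rot: [-3.141, -0.0, 1.846]
contact_force: [0.0, 0.5, -0.2]
opening: 0.0454
grip_force: 0.0
```

```bash
python3 -c "
from h import *
to(.551,-.339,.2,1.85)"
```

```text
t1.35 pos [0.4507 0.1489 0.2435] rpy [-3.141 -0.     1.846] F [ 0.03  0.51 -0.16] -> shift [-8.281 -0.602  0.723] dist mm 500.0 spin -0.004
```

Request:
{"method": "step_arm", "body": {
  "motion": [
    [[-0.83,-0.06,0.07],0],
    [[-1.66,-0.12,0.14],0],
    [[-2.49,-0.18,0.21],0],
    [[-3.32,-0.24,0.28],0],
    [[-4.15,-0.3,0.35],0],
    [[-4.98,-0.36,0.42],0],
    [[-5.81,-0.42,0.5],0],
    [[-6.64,-0.48,0.58],0],
    [[-7.46,-0.54,0.65],0],
    [[-8.28,-0.6,0.72],0]
  ]
}}

```text
time: 2.6
tool_pos: [0.5521, -0.3387, 0.1998]
tool_rot: [-3.141, -0.001, 1.85]
contact_force: [0.2, -0.2, -0.0]
opening: 0.0457
grip_force: 0.0
```

Run:
```python
from h import *
to(.551,-.339,.071,1.85)
c=snap('scene','s1'); cv2.imwrite('pics/s1c.png',crop('s1',110,150,130,120,5))
```

```text
t2.60 pos [ 0.5521 -0.3387  0.1998] rpy [-3.141e+00 -1.000e-03  1.850e+00] F [ 0.22 -0.16 -0.04] -> shift [-2.000e-03 -1.800e-02  2.146e+00] dist mm 128.8 spin -0.0
```

View pics/s1c.png

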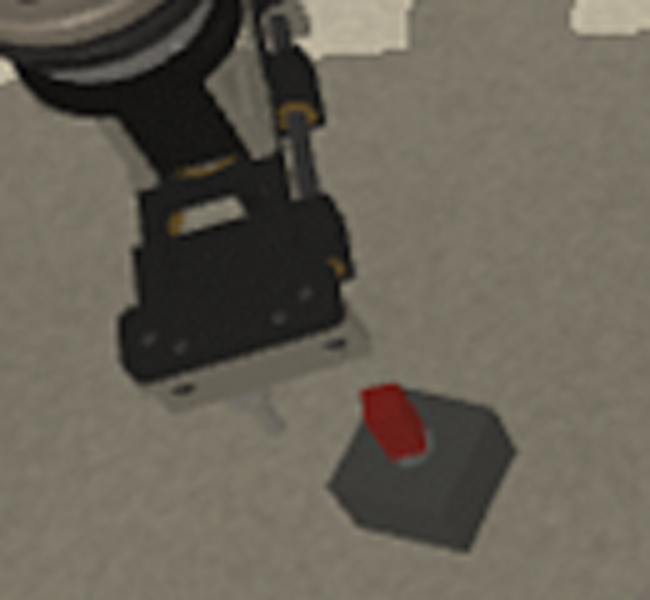

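The scene crop shows the gripper above the stand, closing roughly toward the camera. The red pin is at crop (395,420), untouched. The calibration says the tool is over it, so I descend.

Request:
{"method": "step_arm", "body": {
  "motion": [
    [[0,-0.02,0.4],0],
    [[0,-0.02,0.9],0],
    [[0,-0.02,1.3],0],
    [[0,-0.02,1.6],0],
    [[0,-0.02,1.85],0],
    [[0,-0.02,2.05],0],
    [[0,-0.02,2.15],0],
    [[0,-0.02,2.15],0]
  ]
}}

```text
time: 3.65
tool_pos: [0.551, -0.3375, 0.0714]
tool_rot: [-3.142, -0.0, 1.85]
contact_force: [0.8, 0.0, 1.1]
opening: 0.0456
grip_force: 0.0
```

Run:
```python
from h import *
to(.551,-.339,.071,1.85)
c=snap('scene','s2'); d=snap('top','t2'); 
m=np.hstack([crop('s2',140,180,80,100,5),crop('t2',420,150,80,100,5)]);cv2.imwrite('pics/s2c.png',m)
```

```text
t3.65 pos [ 0.551  -0.3375  0.0714] rpy [-3.142 -0.     1.85 ] F [0.83 0.03 1.06] -> shift [-0.024 -0.007  0.006] dist mm 1.6 spin -0.0
```

View pics/s2c.png

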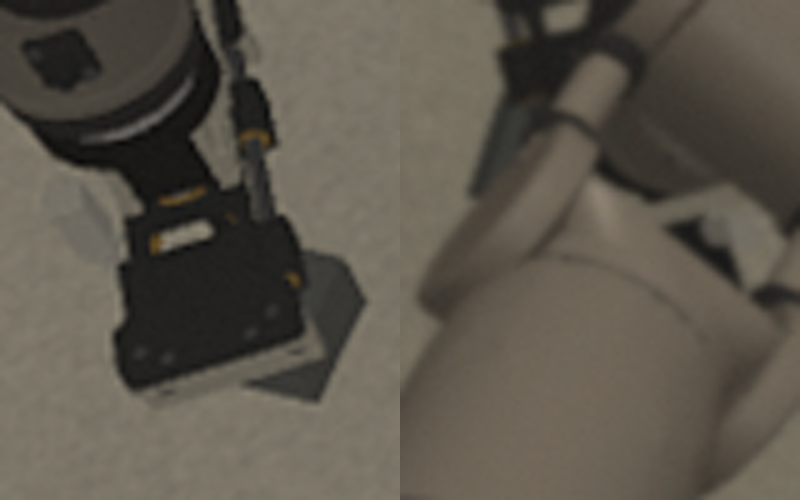

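The gripper sits over the stand and hides the pin. Closing on it; the opening should read about 18 mm.

Request:
{"method": "step_arm", "body": {
  "motion": [
    [[-0.02,-0.01,0],0],
    [[-0.02,-0.01,0],0],
    [[-0.02,-0.01,0],0],
    [[-0.02,-0.01,0],0],
    [[-0.02,-0.01,0],0],
    [[-0.02,-0.01,0],0]
  ],
  "hand": 220,
  "squeeze": 15
}}

```text
time: 4.5
tool_pos: [0.5507, -0.3389, 0.0716]
tool_rot: [3.142, 0.0, 1.85]
contact_force: [-0.6, -0.3, 2.5]
opening: 0.0178
grip_force: 15.0
```

Request:
{"method": "step_arm", "body": {
  "motion": [
    [[-0.02,-0.01,-0.1],0],
    [[-0.02,-0.01,-0.3],0],
    [[-0.02,-0.01,-0.6],0],
    [[-0.02,-0.01,-1.0],0],
    [[-0.02,-0.01,-1.4],0],
    [[-0.02,-0.01,-1.7],0],
    [[-0.02,-0.01,-1.85],0],
    [[-0.02,-0.01,-1.85],0]
  ]
}}

```text
time: 5.5
tool_pos: [0.5507, -0.3403, 0.1835]
tool_rot: [3.141, 0.001, 1.85]
contact_force: [-0.2, 0.8, -1.3]
opening: 0.0181
grip_force: 15.0
```

Run:
```python
from h import *
to(.63,.0395,.182,1.85)
c=load('top0'); print(pix2z(c,398,122,.11), pix2z(c,375,252,.07))
```

```text
t5.50 pos [ 0.5507 -0.3403  0.1835] rpy [3.141e+00 1.000e-03 1.850e+00] F [-0.25  0.8  -1.31] -> shift [5.722 3.014 0.021] dist mm 388.0 spin -0.0
[ 0.68983445 -0.19006369  0.11      ] [ 0.36217168 -0.13835651  0.07      ]
```

Request:
{"method": "step_arm", "body": {
  "motion": [
    [[0.3,0.15,0],0],
    [[0.9,0.45,0],0],
    [[1.6,0.84,0],0],
    [[2.3,1.2,0],0],
    [[3.0,1.6,0],0],
    [[3.7,1.95,0],0],
    [[4.4,2.32,0],0],
    [[5.1,2.69,0],0],
    [[5.5,2.9,0],0],
    [[5.72,3.01,0],0]
  ]
}}

```text
time: 6.75
tool_pos: [0.6288, 0.0422, 0.1816]
tool_rot: [-3.14, -0.001, 1.852]
contact_force: [-0.3, -0.9, -1.3]
opening: 0.0178
grip_force: 15.0
```

Run:
```python
from h import *
to(.63,.0395,.138,1.85)
c=snap('scene','s3'); m=crop('s3',290,170,150,120,5);cv2.imwrite('pics/s3c.png',m)
```

```text
t6.75 pos [0.6288 0.0422 0.1816] rpy [-3.140e+00 -1.000e-03  1.852e+00] F [-0.34 -0.86 -1.26] -> shift [-0.05   0.007  0.727] dist mm 43.7 spin 0.002
```

View pics/s3c.png

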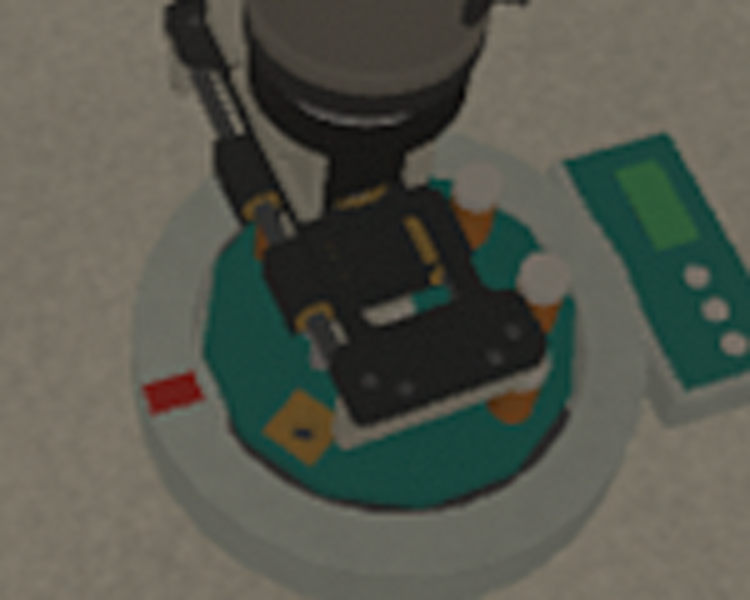

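Run:
```python
from h import *
T,S=load('top0'),load('s3')
print(pix2z(T,307.4,148.4,.056),pix2z(S,350,256,.056))
for t,c in(('t',T),('s',S)):
    m=regions(c,'b',(.63,.039,.056),14); k=cv2.morphologyEx(m.astype(np.uint8),cv2.MORPH_CLOSE,np.ones((3,3))); 
    hs=comps(k); print(t,hs,[pix2z(c,*h[1],.056) for h in hs])
# axis: fit outer rim in top image from gradient is faint -> use mark & bushing + hand-read centre
print(pix2z(T,289.9,168.4,.048), pix2z(T,*comps(regions(T,'red',(.604,-.02,.05),10))[0][1],.05))
to(.63,.0395,.138,1.85)
```

```text
[0.62853806 0.03913006 0.056     ] [0.6333292  0.03786893 0.056     ]
t [((np.int32(302), np.int32(143), np.int32(12), np.int32(11), np.int32(55)), (np.float64(307.27), np.float64(148.09)))] [array([0.62935322, 0.03948488, 0.056     ])]
s [((np.int32(343), np.int32(248), np.int32(14), np.int32(15), np.int32(117)), (np.float64(349.93), np.float64(254.96)))] [array([0.63068538, 0.03801476, 0.056     ])]
[0.57615231 0.08458181 0.048     ] [ 0.6035428  -0.02045365  0.05      ]
t6.80 pos [0.6291 0.043  0.1818] rpy [-3.141e+00 -2.000e-03  1.852e+00] F [-0.41  1.55 -1.24] -> shift [-0.062 -0.002  0.729] dist mm 43.9 spin 0.002
```

Request:
{"method": "step_arm", "body": {
  "motion": [
    [[-0.05,0,0.3],0],
    [[-0.05,0,0.6],0],
    [[-0.05,0,0.73],0],
    [[-0.05,0,0.73],0],
    [[-0.05,0,0.73],0],
    [[-0.05,0,0.73],0]
  ]
}}

```text
time: 7.55
tool_pos: [0.6308, 0.0365, 0.1395]
tool_rot: [3.14, 0.0, 1.85]
contact_force: [0.3, 1.1, -0.3]
opening: 0.018
grip_force: 15.0
```

Run:
```python
from h import *
to(.63,.0388,.138,1.85)
c=snap('scene','s4');to(.63,.0388,.138,1.85); d=snap('top','t4');to(.63,.0388,.138,1.85)
m=np.hstack([crop('s4',320,220,60,60,6),crop('t4',275,120,60,60,6)]);cv2.imwrite('pics/s4c.png',m)
```

```text
t7.55 pos [0.6308 0.0365 0.1395] rpy [3.14 0.   1.85] F [ 0.34  1.13 -0.33] -> shift [ 0.04  -0.002  0.025] dist mm 2.8 spin -0.0
t7.60 pos [0.6307 0.0366 0.1394] rpy [3.14 0.   1.85] F [ 0.68 -0.86 -0.67] -> shift [ 0.038 -0.001  0.023] dist mm 2.7 spin -0.0
t7.65 pos [0.6306 0.0366 0.1392] rpy [3.141 0.    1.85 ] F [ 0.9  -0.25 -0.41] -> shift [0.038 0.    0.021] dist mm 2.6 spin -0.0
```

View pics/s4c.png

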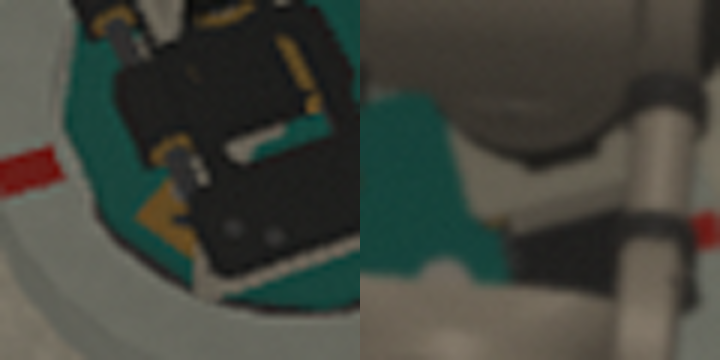

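The picture shows the brass corner at left crop (165,225), with the gripper over the bushing and the pin hidden by it. I go on by feel, with a softer grip so the pin slips rather than forces.

Request:
{"method": "step_arm", "body": {
  "motion": [
    [[0.04,0,0.05],0],
    [[0.04,0,0.12],0],
    [[0.04,0,0.2],0],
    [[0.04,0,0.26],0],
    [[0.04,0,0.3],0],
    [[0.04,0,0.32],0],
    [[0.04,0,0.32],0]
  ],
  "squeeze": 7
}}

```text
time: 8.52
tool_pos: [0.6298, 0.0389, 0.1195]
tool_rot: [3.142, -0.0, 1.85]
contact_force: [0.7, -0.5, -1.3]
opening: 0.0183
grip_force: 7.0
```

Run:
```python
from h import *
to(.63,.0388,.115,1.85)
```

```text
t8.53 pos [0.6298 0.0389 0.1195] rpy [ 3.142 -0.     1.85 ] F [ 0.68 -0.53 -1.31] -> shift [-0.003  0.003  0.075] dist mm 4.5 spin -0.0
```

Request:
{"method": "step_arm", "body": {
  "motion": [
    [[0,0,0.02],0],
    [[0,0,0.04],0],
    [[0,0,0.06],0],
    [[0,0,0.06],0]
  ]
}}

```text
time: 9.02
tool_pos: [0.6297, 0.039, 0.1158]
tool_rot: [-3.141, -0.0, 1.85]
contact_force: [0.9, -0.5, -1.1]
opening: 0.0182
grip_force: 7.0
```

Request:
{"method": "step_arm", "body": {
  "motion": [
    [[0,0,0.03],0],
    [[0,0,0.06],0],
    [[0,0,0.09],0],
    [[0,0,0.12],0],
    [[0,0,0.12],0]
  ]
}}

```text
time: 9.65
tool_pos: [0.6296, 0.039, 0.1085]
tool_rot: [-3.141, -0.0, 1.85]
contact_force: [1.1, -0.2, -0.8]
opening: 0.0179
grip_force: 7.0
```

Request:
{"method": "step_arm", "body": {
  "motion": [
    [[0,0,0.02],0],
    [[0,0,0.04],0],
    [[0,0,0.05],0],
    [[0,0,0.05],0]
  ]
}}

```text
time: 10.15
tool_pos: [0.6297, 0.0389, 0.1057]
tool_rot: [-3.142, -0.0, 1.85]
contact_force: [-0.4, 0.1, -0.9]
opening: 0.0181
grip_force: 7.0
```

Request:
{"method": "step_arm", "body": {
  "motion": [
    [[0,0,0.01],0],
    [[0,0,0.02],0],
    [[0,0,0.03],0],
    [[0,0,0.03],0]
  ]
}}

```text
time: 10.65
tool_pos: [0.6299, 0.0389, 0.1045]
tool_rot: [3.141, 0.0, 1.85]
contact_force: [-1.3, -0.0, 5.5]
opening: 0.0178
grip_force: 7.0
```

```bash
cat >> h.py <<'E'
AX=np.array([.5762,.0848]); MD=-1.309
def arc(ths,start=None):
    s=robot.observe(); p=s['tool_pos'][:2] if start is None else np.array(start); v=p-AX; th0=np.arctan2(v[1],v[0])-MD; r=np.hypot(*v)
    yw=1.85; ex=np.array([np.cos(yw),np.sin(yw)]); ey=np.array([np.sin(yw),-np.cos(yw)])
    print('theta now %.3f r %.4f'%(th0,r), 'F',np.round(s['contact_force'],1))
    for t in ths:
        q=AX+r*np.array([np.cos(MD+t),np.sin(MD+t)])-p; print('%.3f'%t,np.round([q@ex/.06,q@ey/.06],3))
E
python3 - <<'E'
from h import *
arc(np.arange(.57,.28,-.03),[.6297,.0389])
E
```

```text
theta now 0.600 r 0.0705 F [-1.3 -0.   5.5]
0.570 [-0.019 -0.03 ]
0.540 [-0.037 -0.06 ]
0.510 [-0.054 -0.091]
0.480 [-0.07  -0.122]
0.450 [-0.086 -0.154]
0.420 [-0.1   -0.186]
0.390 [-0.113 -0.219]
0.360 [-0.125 -0.252]
0.330 [-0.137 -0.285]
0.300 [-0.147 -0.319]
```

Lift 1 mm, then turn to about 0.36 with the tip still in the bushing.

Request:
{"method": "step_arm", "body": {
  "motion": [
    [[0,0,-0.02],0],
    [[-0.019,-0.03,-0.02],0],
    [[-0.037,-0.06,-0.02],0],
    [[-0.054,-0.091,-0.02],0],
    [[-0.07,-0.122,-0.02],0],
    [[-0.086,-0.154,-0.02],0],
    [[-0.1,-0.186,-0.02],0],
    [[-0.113,-0.219,-0.02],0],
    [[-0.125,-0.252,-0.02],0],
    [[-0.125,-0.252,-0.02],0]
  ]
}}

```text
time: 11.9
tool_pos: [0.6171, 0.0273, 0.1052]
tool_rot: [-3.141, 0.0, 1.85]
contact_force: [0.4, 0.9, -1.0]
opening: 0.0179
grip_force: 7.0
```

Run:
```python
from h import *
arc(np.arange(.34,.15,-.02)); to(.6297,.0389,.1045)
```

```text
theta now 0.357 r 0.0705 F [ 0.4  0.9 -1. ]
0.340 [-0.006 -0.019]
0.320 [-0.014 -0.041]
0.300 [-0.02  -0.064]
0.280 [-0.027 -0.086]
0.260 [-0.033 -0.109]
0.240 [-0.038 -0.132]
0.220 [-0.043 -0.155]
0.200 [-0.048 -0.178]
0.180 [-0.052 -0.201]
0.160 [-0.055 -0.224]
t11.90 pos [0.6171 0.0273 0.1052] rpy [-3.141  0.     1.85 ] F [ 0.39  0.95 -0.97] -> shift [0.128 0.255 0.011] dist mm 17.1 spin None
```

Request:
{"method": "step_arm", "body": {
  "motion": [
    [[-0.006,-0.019,0],0],
    [[-0.014,-0.041,0.005],0],
    [[-0.02,-0.064,0.012],0],
    [[-0.027,-0.086,0.015],0],
    [[-0.027,-0.086,0.015],0]
  ]
}}

```text
time: 12.52
tool_pos: [0.613, 0.0245, 0.1046]
tool_rot: [3.141, 0.0, 1.85]
contact_force: [-0.3, 2.9, 1.4]
opening: 0.0181
grip_force: 7.0
```

Run:
```python
from h import *
arc(np.arange(.25,-.3,-.05)); to(.6297,.0389,.1045)
```

```text
theta now 0.286 r 0.0706 F [-0.3  2.9  1.4]
0.250 [-0.011 -0.042]
0.200 [-0.023 -0.099]
0.150 [-0.032 -0.157]
0.100 [-0.038 -0.216]
0.050 [-0.042 -0.275]
0.000 [-0.042 -0.333]
-0.050 [-0.04  -0.392]
-0.100 [-0.034 -0.451]
-0.150 [-0.026 -0.509]
-0.200 [-0.015 -0.567]
-0.250 [-0.001 -0.624]
t12.53 pos [0.613  0.0245 0.1046] rpy [3.141 0.    1.85 ] F [-0.29  2.9   1.43] -> shift [0.154 0.333 0.001] dist mm 22.0 spin None
```

Request:
{"method": "step_arm", "body": {
  "motion": [
    [[-0.005,-0.02,0.003],0],
    [[-0.011,-0.042,0.003],0],
    [[-0.016,-0.06,0.003],0],
    [[-0.016,-0.06,0.003],0]
  ]
}}

```text
time: 13.02
tool_pos: [0.6099, 0.0227, 0.1045]
tool_rot: [3.14, 0.0, 1.85]
contact_force: [3.4, 1.8, 4.8]
opening: 0.0176
grip_force: 7.0
```

Request:
{"method": "step_arm", "body": {
  "motion": [
    [[-0.004,-0.02,0],0],
    [[-0.008,-0.04,0],0],
    [[-0.011,-0.06,0],0],
    [[-0.011,-0.06,0],0]
  ]
}}

```text
time: 13.52
tool_pos: [0.6066, 0.021, 0.1044]
tool_rot: [3.14, 0.0, 1.85]
contact_force: [3.5, 3.1, 4.6]
opening: 0.0178
grip_force: 7.0
```

Request:
{"method": "step_arm", "body": {
  "motion": [
    [[-0.003,-0.02,0],0],
    [[-0.006,-0.04,0],0],
    [[-0.008,-0.06,0],0],
    [[-0.008,-0.06,0],0]
  ]
}}

```text
time: 14.02
tool_pos: [0.6033, 0.0195, 0.1044]
tool_rot: [3.14, 0.0, 1.85]
contact_force: [3.7, 2.8, 6.4]
opening: 0.0184
grip_force: 7.0
```

Run:
```python
from h import *
arc([.08,.03,-.02,-.07,-.12,-.17,-.22,-.27])
```

```text
theta now 0.132 r 0.0707 F [3.7 2.8 6.4]
0.080 [-0.005 -0.061]
0.030 [-0.008 -0.12 ]
-0.020 [-0.007 -0.179]
-0.070 [-0.003 -0.238]
-0.120 [ 0.003 -0.296]
-0.170 [ 0.013 -0.354]
-0.220 [ 0.025 -0.412]
-0.270 [ 0.041 -0.469]
```

Force z is creeping up, so I ease off slightly and go on.

Request:
{"method": "step_arm", "body": {
  "motion": [
    [[-0.002,-0.02,-0.002],0],
    [[-0.004,-0.04,-0.002],0],
    [[-0.005,-0.06,-0.002],0],
    [[-0.005,-0.06,-0.002],0]
  ]
}}

```text
time: 14.52
tool_pos: [0.5997, 0.0182, 0.1044]
tool_rot: [3.141, 0.0, 1.85]
contact_force: [3.6, 3.2, 5.8]
opening: 0.0184
grip_force: 7.0
```

Request:
{"method": "step_arm", "body": {
  "motion": [
    [[-0.001,-0.02,0],0],
    [[-0.002,-0.04,0],0],
    [[-0.003,-0.06,0],0],
    [[-0.003,-0.06,0],0]
  ]
}}

```text
time: 15.02
tool_pos: [0.5963, 0.0171, 0.1044]
tool_rot: [3.141, 0.0, 1.85]
contact_force: [3.6, 2.2, 6.5]
opening: 0.0179
grip_force: 7.0
```

Request:
{"method": "step_arm", "body": {
  "motion": [
    [[0,-0.02,0],0],
    [[0.001,-0.04,0],0],
    [[0.001,-0.06,0],0],
    [[0.001,-0.06,0],0]
  ]
}}

```text
time: 15.52
tool_pos: [0.5928, 0.0161, 0.1044]
tool_rot: [3.141, 0.0, 1.85]
contact_force: [4.1, 2.4, 5.7]
opening: 0.0182
grip_force: 7.0
```

Request:
{"method": "step_arm", "body": {
  "motion": [
    [[0.001,-0.02,0],0],
    [[0.002,-0.04,0],0],
    [[0.004,-0.06,0],0],
    [[0.004,-0.06,0],0]
  ]
}}

```text
time: 16.02
tool_pos: [0.5893, 0.0154, 0.1044]
tool_rot: [3.141, 0.0, 1.85]
contact_force: [4.5, 1.4, 5.1]
opening: 0.0183
grip_force: 7.0
```

Run:
```python
from h import *
arc([-.12,-.17,-.22,-.27])
```

```text
theta now -0.075 r 0.0707 F [4.5 1.4 5.1]
-0.120 [ 0.006 -0.053]
-0.170 [ 0.016 -0.111]
-0.220 [ 0.028 -0.168]
-0.270 [ 0.043 -0.225]
```

Request:
{"method": "step_arm", "body": {
  "motion": [
    [[0.002,-0.02,0],0],
    [[0.005,-0.04,0],0],
    [[0.008,-0.06,0],0],
    [[0.008,-0.06,0],0]
  ]
}}

```text
time: 16.52
tool_pos: [0.5857, 0.0148, 0.1043]
tool_rot: [3.141, 0.0, 1.85]
contact_force: [4.1, 1.9, 5.7]
opening: 0.0182
grip_force: 7.0
```

Request:
{"method": "step_arm", "body": {
  "motion": [
    [[0.003,-0.02,0],0],
    [[0.006,-0.04,0],0],
    [[0.01,-0.06,0],0],
    [[0.01,-0.06,0],0]
  ]
}}

```text
time: 17.02
tool_pos: [0.5803, 0.0144, 0.1031]
tool_rot: [-3.138, -0.001, 1.85]
contact_force: [1.0, 0.2, -0.3]
opening: 0.0181
grip_force: 7.0
```

Force z fell away and z sank: the pin is in the hole's mouth. Press down gently.

Request:
{"method": "step_arm", "body": {
  "motion": [
    [[0,0,0.008],0],
    [[0,0,0.016],0],
    [[0,0,0.016],0]
  ]
}}

```text
time: 17.4
tool_pos: [0.5811, 0.0144, 0.1026]
tool_rot: [-3.139, -0.001, 1.85]
contact_force: [-0.2, 0.1, -0.8]
opening: 0.0178
grip_force: 7.0
```

Request:
{"method": "step_arm", "body": {
  "motion": [
    [[0,0,0.01],0],
    [[0,0,0.02],0],
    [[0,0,0.02],0]
  ]
}}

```text
time: 17.77
tool_pos: [0.5815, 0.0144, 0.1022]
tool_rot: [-3.141, -0.0, 1.85]
contact_force: [-3.3, -0.7, 4.2]
opening: 0.0177
grip_force: 7.0
```

The chamfer pushes the pin toward -x, so the hole's centre lies further on. Move 1.2 mm that way.

Request:
{"method": "step_arm", "body": {
  "motion": [
    [[0.003,-0.01,0],0],
    [[0.005,-0.02,0],0],
    [[0.005,-0.02,0],0]
  ]
}}

```text
time: 18.15
tool_pos: [0.581, 0.0145, 0.1021]
tool_rot: [3.141, 0.0, 1.85]
contact_force: [-1.3, -0.1, 3.9]
opening: 0.0181
grip_force: 7.0
```

Request:
{"method": "step_arm", "body": {
  "motion": [
    [[0.003,-0.01,0],0],
    [[0.006,-0.02,0],0],
    [[0.006,-0.02,0],0]
  ]
}}

```text
time: 18.52
tool_pos: [0.5799, 0.0146, 0.1018]
tool_rot: [3.141, 0.0, 1.85]
contact_force: [1.1, 0.7, -1.0]
opening: 0.0178
grip_force: 7.0
```

Free again; continue down.

Request:
{"method": "step_arm", "body": {
  "motion": [
    [[0,0,0.01],0],
    [[0,0,0.02],0],
    [[0,0,0.03],0],
    [[0,0,0.03],0]
  ]
}}

```text
time: 19.02
tool_pos: [0.5795, 0.0145, 0.1002]
tool_rot: [3.141, -0.0, 1.85]
contact_force: [1.3, 0.2, -0.3]
opening: 0.0176
grip_force: 7.0
```

Request:
{"method": "step_arm", "body": {
  "motion": [
    [[0,0,0.015],0],
    [[0,0,0.03],0],
    [[0,0,0.045],0],
    [[0,0,0.06],0],
    [[0,0,0.06],0]
  ]
}}

```text
time: 19.65
tool_pos: [0.5794, 0.0145, 0.0965]
tool_rot: [-3.141, -0.0, 1.85]
contact_force: [1.2, 1.0, -1.4]
opening: 0.0181
grip_force: 7.0
```

Request:
{"method": "step_arm", "body": {
  "motion": [
    [[0,0,0.02],0],
    [[0,0,0.045],0],
    [[0,0,0.07],0],
    [[0,0,0.095],0],
    [[0,0,0.12],0],
    [[0,0,0.145],0],
    [[0,0,0.165],0],
    [[0,0,0.165],0]
  ]
}}

```text
time: 20.65
tool_pos: [0.5794, 0.0145, 0.0865]
tool_rot: [-3.141, -0.0, 1.85]
contact_force: [1.2, 1.3, -1.2]
opening: 0.0181
grip_force: 7.0
```

Request:
{"method": "step_arm", "body": {
  "motion": [
    [[0,0,0.015],0],
    [[0,0,0.03],0],
    [[0,0,0.045],0],
    [[0,0,0.055],0],
    [[0,0,0.055],0]
  ]
}}

```text
time: 21.28
tool_pos: [0.5794, 0.0145, 0.0833]
tool_rot: [-3.142, -0.0, 1.85]
contact_force: [0.6, -0.1, -1.3]
opening: 0.0178
grip_force: 7.0
```

Request:
{"method": "step_arm", "body": {
  "motion": [
    [[0,0,0.008],0],
    [[0,0,0.016],0],
    [[0,0,0.023],0],
    [[0,0,0.023],0]
  ]
}}

```text
time: 21.78
tool_pos: [0.5795, 0.0145, 0.0826]
tool_rot: [3.141, 0.0, 1.85]
contact_force: [-0.7, 1.2, 4.8]
opening: 0.0182
grip_force: 7.0
```

Shoulder contact at 0.0826, exactly where the seated height was expected. Release, then rise.

Request:
{"method": "step_arm", "body": {
  "motion": [
    [[0,0,0],0],
    [[0,0,0],0],
    [[0,0,0],0],
    [[0,0,0],0],
    [[0,0,0],0],
    [[0,0,-0.1],0],
    [[0,0,-0.4],0],
    [[0,0,-0.9],0],
    [[0,0,-1.5],0],
    [[0,0,-2.2],0]
  ],
  "hand": 128
}}

```text
time: 23.02
tool_pos: [0.5791, 0.0145, 0.2152]
tool_rot: [-3.141, -0.0, 1.85]
contact_force: [0.7, 0.6, 0.1]
opening: 0.0461
grip_force: 0.0
```

Request:
{"method": "step_arm", "body": {
  "motion": [
    [[-1,0,0],0],
    [[-2,0,0],0],
    [[-3,0,0],0],
    [[-3.5,0,0],0],
    [[-3.5,0,0],0]
  ]
}}

```text
time: 23.65
tool_pos: [0.6372, -0.1898, 0.2137]
tool_rot: [-3.141, 0.0, 1.847]
contact_force: [0.9, 1.1, 0.3]
opening: 0.046
grip_force: 0.0
```

Run:
```python
from h import *
s=snap('scene','s5');t=snap('top','t5')
m=np.hstack([crop('s5',300,170,100,100,4),crop('t5',240,118,100,100,4)]);cv2.imwrite('pics/s5c.png',m)
P=(.5795,.0145)
for z in(.018,.040):
    pts=lambda z: box(*P,.28,.009,.009,z+.042,z+.084)
    for n,c in(('s',s),('t',t)):
        h=hull(c,pts(z)); ys,xs=np.nonzero(h>.5); print(n,z,'pred centroid',xs.mean(),ys.mean(),len(xs),'rows',ys.min(),ys.max())
for n,c in(('s',s),('t',t)): print(n,[x for x in comps(cmask(c,'red')) if np.hypot(*(np.array(x[1])-proj(c,(*P,.08))))<40])
to(.5,0,.2)
```

```text
s 0.018 pred centroid 338.11486486486484 231.19594594594594 148 rows 223 239
t 0.018 pred centroid 316.35714285714283 165.9 70 rows 161 171
s 0.04 pred centroid 338.4868421052632 226.39473684210526 152 rows 218 235
t 0.04 pred centroid 316.15714285714284 164.85714285714286 70 rows 160 170
s [((np.int32(334), np.int32(224), np.int32(10), np.int32(16), np.int32(116)), (np.float64(338.79), np.float64(231.27))), ((np.int32(319), np.int32(245), np.int32(12), np.int32(8), np.int32(59)), (np.float64(324.03), np.float64(248.08)))]
t [((np.int32(326), np.int32(156), np.int32(9), np.int32(6), np.int32(47)), (np.float64(329.91), np.float64(158.55))), ((np.int32(312), np.int32(162), np.int32(8), np.int32(9), np.int32(57)), (np.float64(315.47), np.float64(165.74)))]
t23.75 pos [ 0.637 -0.187  0.214] rpy [-3.141e+00 -1.000e-03  1.850e+00] F [-0.23  0.42  0.44] -> shift [ 3.624 -1.339  0.236] dist mm 232.2 spin None
```

View pics/s5c.png

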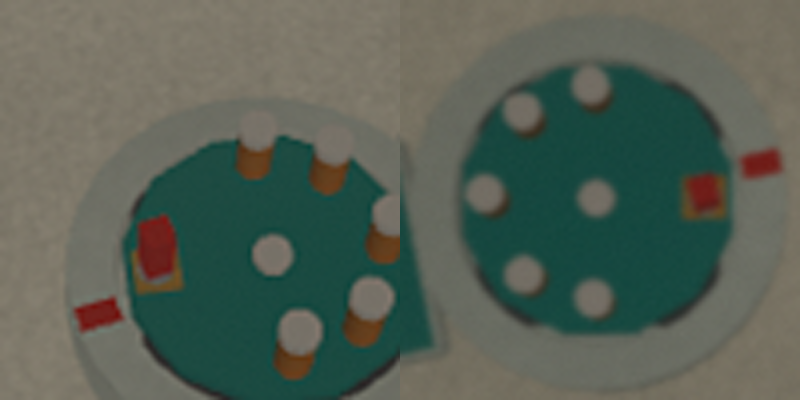

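The pin stands upright in the brass bushing (scene crop (157,248), top crop (704,190)), at the seated height: measured handle row 231.3 against 231.2 predicted. The gripper is clear, so I hand in.

```bash
python3 -c "
from cell import robot
print(robot.hand_in())"
```

```text
the job is handed in; nothing more can be done
None
```

The lock pin is fully home through the bushing with its shoulder on the brass, let go and upright. I found the hidden hole by feel about 0.2 rad clockwise of the red mark, with at most about 8 N on the tool. The beaker and bottles were not touched, and the job is handed in, though the hand-in call returned no verdict.

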